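Shut down the transformer test bay

TASK

Make the test bay safe after a measurement. First push the isolator lever fully over to OFF (away from the robot's side); then hang every large-eyed copper link on the rack by its eye, one link to a peg; and only then drape every grey cover level over the bare busbar. Leave the small-eyed links, the tape roll and the wooden block where they are, and let go of everything at the end.

Things in the scene. Friction and masses are not known exactly. Their poses are not given: they have to be found in the camera images.
- link0: large-eyed flat copper link lying on the bench: bar 24 mm wide, 8 mm thick, round eye end 50 mm across; 130 mm long; 120 g. Origin in the underside on the bar's centre line; +x runs along the bar to the eye, centre at x = +50 mm; plain end at x = -55 mm; z normal to the flat. The eye's hole is 32 mm across, and fits a peg. May be absent.
- link0_eye (a point): centre of the 32 mm hole of link0, at mid thickness
- link1: large-eyed flat copper link lying on the bench: bar 24 mm wide, 8 mm thick, round eye end 50 mm across; 130 mm long; 120 g. Origin in the underside on the bar's centre line; +x runs along the bar to the eye, centre at x = +50 mm; plain end at x = -55 mm; z normal to the flat. The eye's hole is 32 mm across, and fits a peg. May be absent.
- link1_eye (a point): centre of the 32 mm hole of link1, at mid thickness
- link2: large-eyed flat copper link lying on the bench: bar 24 mm wide, 8 mm thick, round eye end 50 mm across; 130 mm long; 120 g. Origin in the underside on the bar's centre line; +x runs along the bar to the eye, centre at x = +50 mm; plain end at x = -55 mm; z normal to the flat. The eye's hole is 32 mm across, and fits a peg. May be absent.
- link2_eye (a point): centre of the 32 mm hole of link2, at mid thickness
- link3: large-eyed flat copper link lying on the bench: bar 24 mm wide, 8 mm thick, round eye end 50 mm across; 130 mm long; 120 g. Origin in the underside on the bar's centre line; +x runs along the bar to the eye, centre at x = +50 mm; plain end at x = -55 mm; z normal to the flat. The eye's hole is 32 mm across, and fits a peg. May be absent.
- link3_eye (a point): centre of the 32 mm hole of link3, at mid thickness
- small0: small-eyed flat copper link lying on the bench: bar 24 mm wide, 8 mm thick, round eye end 50 mm across; 130 mm long; 120 g. Origin in the underside on the bar's centre line; +x runs along the bar to the eye, centre at x = +50 mm; plain end at x = -55 mm; z normal to the flat. Same outline, but the hole is only 10 mm across, too small for the pegs: a part that stays where it lies.
- small1: small-eyed flat copper link lying on the bench: bar 24 mm wide, 8 mm thick, round eye end 50 mm across; 130 mm long; 120 g. Origin in the underside on the bar's centre line; +x runs along the bar to the eye, centre at x = +50 mm; plain end at x = -55 mm; z normal to the flat. Same outline, but the hole is only 10 mm across, too small for the pegs: a part that stays where it lies.
- cover0: grey plastic busbar cover, a channel open at the bottom and at both ends, standing on its two long edges: 48 mm wide (x) by 80 mm long (y) by 48 mm high, walls 4 mm, so 40 mm wide and 44 mm deep inside; 110 g. Origin at the centre of its underside, z up. Can be gripped from above across its 48 mm width. May be absent.
- cover1: grey plastic busbar cover, a channel open at the bottom and at both ends, standing on its two long edges: 48 mm wide (x) by 80 mm long (y) by 48 mm high, walls 4 mm, so 40 mm wide and 44 mm deep inside; 110 g. Origin at the centre of its underside, z up. Can be gripped from above across its 48 mm width. May be absent.
- rack: link rack, fixed: base plate 100 x 340 x 12 mm (from x = -30 to +70 mm), two end posts and between them a 16 x 16 mm bar along y with its centre 140 mm above the bench. Four steel pegs stand on the bar. Origin on the bench under the bar; +x points away from the pegs' lean.
- peg0: round steel peg, 11 mm diameter, at rack y = -112.5 mm; last 4 mm taper to 6 mm. Origin at its root in the bar's centre, 140 mm above the bench; its own z axis runs along the peg to the tip 65 mm away, 45 degrees up and towards the rack's -x side (46 mm forward, 46 mm up). A link slid down over it hangs by its eye.
- peg1: round steel peg, 11 mm diameter, at rack y = -37.5 mm; last 4 mm taper to 6 mm. Origin at its root in the bar's centre, 140 mm above the bench; its own z axis runs along the peg to the tip 65 mm away, 45 degrees up and towards the rack's -x side (46 mm forward, 46 mm up). A link slid down over it hangs by its eye.
- peg2: round steel peg, 11 mm diameter, at rack y = 37.5 mm; last 4 mm taper to 6 mm. Origin at its root in the bar's centre, 140 mm above the bench; its own z axis runs along the peg to the tip 65 mm away, 45 degrees up and towards the rack's -x side (46 mm forward, 46 mm up). A link slid down over it hangs by its eye.
- peg3: round steel peg, 11 mm diameter, at rack y = 112.5 mm; last 4 mm taper to 6 mm. Origin at its root in the bar's centre, 140 mm above the bench; its own z axis runs along the peg to the tip 65 mm away, 45 degrees up and towards the rack's -x side (46 mm forward, 46 mm up). A link slid down over it hangs by its eye.
- busbar: bare copper busbar, fixed: a 20 x 20 mm bar, 270 mm long along y, on two brown post insulators (up to 48 mm across) at y = -117 and +117 mm; bar top 120 mm above the bench. Origin on the bench under the bar's middle. Two covers fit side by side over the bar (centres at y = -48 and +48 mm); a draped cover's underside is 76 mm above the bench.
- isolator (a joint): isolator lever, rad: near 0 = ON, leaning towards the isolator's -x side (the robot's side); grows as the lever is pushed over to the far side; 1.0 = OFF, at its stop. It stays where it is left (light friction).
- isolator_tip (a point): centre of the 26 mm black ball at the end of the isolator lever, 90 mm from its pivot
- isolator_base: grey housing of the isolator, fixed to the bench; origin under its centre, the housing is 70 x 50 x 25 mm; the 90 mm lever pivots on y at 22 mm height over the centre and swings from -x to +x
- tape: roll of black tape, 80 mm across, 20 mm high, a bystander; origin at its underside
- sample: small wooden block 60 x 45 x 45 mm, a bystander; origin at its underside
Not all that is in view belongs to the job. Leave any blue look-alike of the link0 alone.

How it is judged (in metres and radians):
On the way, in this order (a step that is already met when the one before it is completed fails the run):
1. the isolator lever is fully over to OFF (value of joint isolator above 0.85 rad), for 0.2 s.
2. every large-eyed link present hangs by its eye on a peg of its own, let go (((x of link0_eye in the frame of peg0 between -0.014 and 0.014 m and y of link0_eye in the frame of peg0 between -0.014 and 0.014 m and z of link0_eye in the frame of peg0 between -0.012 and 0.064 m and angle between the z axis of link0 and the z axis of peg0, either way round below 1.15 rad) or (x of link0_eye in the frame of peg1 between -0.014 and 0.014 m and y of link0_eye in the frame of peg1 between -0.014 and 0.014 m and z of link0_eye in the frame of peg1 between -0.012 and 0.064 m and angle between the z axis of link0 and the z axis of peg1, either way round below 1.15 rad) or (x of link0_eye in the frame of peg2 between -0.014 and 0.014 m and y of link0_eye in the frame of peg2 between -0.014 and 0.014 m and z of link0_eye in the frame of peg2 between -0.012 and 0.064 m and angle between the z axis of link0 and the z axis of peg2, either way round below 1.15 rad) or (x of link0_eye in the frame of peg3 between -0.014 and 0.014 m and y of link0_eye in the frame of peg3 between -0.014 and 0.014 m and z of link0_eye in the frame of peg3 between -0.012 and 0.064 m and angle between the z axis of link0 and the z axis of peg3, either way round below 1.15 rad)) and linear speed of each of link0, link1, link2, link3 below 0.03 m/s and contact force between each of link0, link1, link2, link3 and the fingers below 0.05 N and ((x of link1_eye in the frame of peg0 between -0.014 and 0.014 m and y of link1_eye in the frame of peg0 between -0.014 and 0.014 m and z of link1_eye in the frame of peg0 between -0.012 and 0.064 m and angle between the z axis of link1 and the z axis of peg0, either way round below 1.15 rad) or (x of link1_eye in the frame of peg1 between -0.014 and 0.014 m and y of link1_eye in the frame of peg1 between -0.014 and 0.014 m and z of link1_eye in the frame of peg1 between -0.012 and 0.064 m and angle between the z axis of link1 and the z axis of peg1, either way round below 1.15 rad) or (x of link1_eye in the frame of peg2 between -0.014 and 0.014 m and y of link1_eye in the frame of peg2 between -0.014 and 0.014 m and z of link1_eye in the frame of peg2 between -0.012 and 0.064 m and angle between the z axis of link1 and the z axis of peg2, either way round below 1.15 rad) or (x of link1_eye in the frame of peg3 between -0.014 and 0.014 m and y of link1_eye in the frame of peg3 between -0.014 and 0.014 m and z of link1_eye in the frame of peg3 between -0.012 and 0.064 m and angle between the z axis of link1 and the z axis of peg3, either way round below 1.15 rad)) and ((x of link2_eye in the frame of peg0 between -0.014 and 0.014 m and y of link2_eye in the frame of peg0 between -0.014 and 0.014 m and z of link2_eye in the frame of peg0 between -0.012 and 0.064 m and angle between the z axis of link2 and the z axis of peg0, either way round below 1.15 rad) or (x of link2_eye in the frame of peg1 between -0.014 and 0.014 m and y of link2_eye in the frame of peg1 between -0.014 and 0.014 m and z of link2_eye in the frame of peg1 between -0.012 and 0.064 m and angle between the z axis of link2 and the z axis of peg1, either way round below 1.15 rad) or (x of link2_eye in the frame of peg2 between -0.014 and 0.014 m and y of link2_eye in the frame of peg2 between -0.014 and 0.014 m and z of link2_eye in the frame of peg2 between -0.012 and 0.064 m and angle between the z axis of link2 and the z axis of peg2, either way round below 1.15 rad) or (x of link2_eye in the frame of peg3 between -0.014 and 0.014 m and y of link2_eye in the frame of peg3 between -0.014 and 0.014 m and z of link2_eye in the frame of peg3 between -0.012 and 0.064 m and angle between the z axis of link2 and the z axis of peg3, either way round below 1.15 rad)) and ((x of link3_eye in the frame of peg0 between -0.014 and 0.014 m and y of link3_eye in the frame of peg0 between -0.014 and 0.014 m and z of link3_eye in the frame of peg0 between -0.012 and 0.064 m and angle between the z axis of link3 and the z axis of peg0, either way round below 1.15 rad) or (x of link3_eye in the frame of peg1 between -0.014 and 0.014 m and y of link3_eye in the frame of peg1 between -0.014 and 0.014 m and z of link3_eye in the frame of peg1 between -0.012 and 0.064 m and angle between the z axis of link3 and the z axis of peg1, either way round below 1.15 rad) or (x of link3_eye in the frame of peg2 between -0.014 and 0.014 m and y of link3_eye in the frame of peg2 between -0.014 and 0.014 m and z of link3_eye in the frame of peg2 between -0.012 and 0.064 m and angle between the z axis of link3 and the z axis of peg2, either way round below 1.15 rad) or (x of link3_eye in the frame of peg3 between -0.014 and 0.014 m and y of link3_eye in the frame of peg3 between -0.014 and 0.014 m and z of link3_eye in the frame of peg3 between -0.012 and 0.064 m and angle between the z axis of link3 and the z axis of peg3, either way round below 1.15 rad)) and distance between each of link1_eye, link2_eye, link3_eye and link0_eye above 0.04 m and distance between each of link2_eye, link3_eye and link1_eye above 0.04 m and distance between link3_eye and link2_eye above 0.04 m), for 0.3 s.
3. every cover present sits over the busbar, let go (x of cover0 in the frame of busbar between -0.02 and 0.02 m and y of cover0 in the frame of busbar between -0.1 and 0.1 m and z of cover0 in the frame of busbar between 0.07 and 0.084 m and angle between each of cover0, cover1's own z axis and vertical below 0.2 rad and angle between the y axis of each of cover0, cover1 and the y axis of busbar, either way round below 0.3 rad and linear speed of each of cover0, cover1 below 0.03 m/s and contact force between each of cover0, cover1 and the fingers below 0.05 N and x of cover1 in the frame of busbar between -0.02 and 0.02 m and y of cover1 in the frame of busbar between -0.1 and 0.1 m and z of cover1 in the frame of busbar between 0.07 and 0.084 m), for 0.3 s.
At the end, for the whole second after the job is handed in: Isolator above 0.85 rad; each large-eyed link present is threaded on its own peg (eye centre within 14 mm of the peg axis each way, eyes over 40 mm apart); each cover rests on the bar within 20 mm across, 100 mm along, 0.2 rad of level and 0.3 rad of the bar; all still and let go (all of step 2 and all of step 3 and value of joint isolator above 0.85 rad); the robot touches nothing.
It fails at once if a small-eyed link moved more than 60 mm (distance of any of small0, small1 from where it was at the start of the episode above 0.06 m).
It fails at once if a bystander moved more than 60 mm (distance of any of tape, sample from where it was at the start of the episode above 0.06 m).
Of link0, link1, link2, link3 only 3 to 4 are there at a start; the rules pass over those that are not, and their reading is None.
Of cover0, cover1 only 1 to 2 are there at a start; the rules pass over those that are not, and their reading is None.
At some moment in a run one of link0, link1, link2, link3 may be knocked a few centimetres aside while the robot is not near it.
Once in a run the grip may slacken for a moment while it holds something.
It also fails if it takes over 210 s, if anything falls off the work surface, if the arm or the gripper's body presses on something with over 40 N, if the wrist force passes 120 N, or if a joint passes its speed limit or range.

ROBOT

A 6-joint arm with a two-finger parallel gripper is mounted at the origin on the work surface. World frame = base frame: x ahead of the robot, y to its left, z up, the work surface at z = 0. Lengths are in m, angles in degrees, forces in N, time in s.
With the tool pointing down it reaches from about 0.35 to 0.875 m from the base axis. Payload 4.2 kg.
Tool frame: the origin (TCP) lies midway between the tips of the shut fingers; the grasp point (between the pads) lies 19 mm behind it; z points along the fingers, y is the line along which they close (so a half turn about z gives the same grasp; the last joint's range is limited). The gripper opens to 87 mm and grips with 3 to 60 N. Pads are 19 mm wide; open, the fingers measure 117 mm over their backs; the gripper's body (75 mm by 190 mm) begins 51 mm behind the grasp point.
Start: joints at [84.718, 22.042, 0.453, 0, -68.411, -14.817], TCP at [0.215, 0.587, 0.223] pointing down, gripper open.
Joint ranges: [-179.83, 179.83], [-69.29, 118.12], [-61.27, 80.66], [-181.25, 117.63], [-171.15, -9.14], [-177.46, 177.46]. Speed limits (degrees/s): [159.86, 159.86, 180, 180, 180, 180].

INTERFACE

Orientations are given as [roll, pitch, yaw] about the fixed x, y, z axes, in that order (R = Rz(yaw) Ry(pitch) Rx(roll)).
In Python, from workcell import env gives the robot as it stands. The module is installed in compiled form; this text tells all that it offers. Calls block until the motion is done:
- env.goto(position, orientation): joint-space move of the TCP to a pose.
- env.move_straight(position, rotation=None, rate=0.15, force_limit=None): straight line of the TCP; rotation=None keeps the orientation; rate is the mean speed in m/s. With force_limit (N) it stops when the force on the tool has changed by that much, and returns True; else False.
- env.set_joints(angles): joint-space move.
- env.gripper_to(opening, grasp_force=None): opening from 0.0 (shut) to 1.0 (fully open); grasp_force is the grip in N (None keeps the last); returns when the fingers have stopped.
- env.dwell(seconds).
- env.inverse_kinematics(position, orientation): joint angles nearest the present ones, or None.
- env.read_state(): the state.
- env.grab_frame(name): name is "side" or "top"; returns a dict with "image" (480x640x3 uint8, blue, green, red), "fx", "fy", "cx", "cy" (pixels), "position" and "orientation" of the camera in the world. Camera axes: x right, y up, looking along -z (the intrinsics and any distortion apply to the point x, -y, -z); pixel columns grow to the right and rows downward; lengths in m; the calibration is good to about 2 mm. A picture is of the moment at which its call begins. There is no depth.
A pose or a line that the arm cannot do raises env.Unreachable and nothing moves.
- env.close_job(): hands the job in; it is judged then, once.
Trained networks look in a picture, given as the dict that the camera call returned (one of the last four; its "shot" number tells which), for a name from the list of things; names that differ only in an ending like _2 or _b are one class to them, and where a whole thing is asked for, a point or a joint stands for the part that bears it (a point fixed in the world has none). Each returns a list of dicts, best first, with "score" (0 to 1); they miss things now and then, are a little off and sometimes report something else, mostly with a low value. They report only what shows in the picture. A call takes as long as a camera call. They do not tell look-alikes from the thing itself.
- env.search_frame(picture, thing): "xyz" ([x, y, z] in m, in world coordinates, good to about 4 mm: the middle of the surface that is visible of it).
- env.trace(picture, thing): "mask" (480x640 bool, what is visible of it).
The state is a dict: "clock": time; "joint_positions": joint angles; "qvel": joint speeds; "joint_torque": joint torques, N m; "position": TCP position; "tool_rot": TCP orientation; "force": force on the tool from outside, world axes, zero at the start; "wrist_torque": the same for the moment, N m; "opening": opening from 0.0 (shut) to 1.0 (fully open); "finger_force": force on a finger pad.
Only numpy, scipy, OpenCV 4.12 (cv2) and the standard library are available. Lean on these libraries where they do the work, as an engineer would, in place of code of your own. Each camera call takes 0.05 s, during which the arm holds its last target. There are 200 camera calls.

## Working session

There is one attempt and no reset: what is moved stays moved. The work goes in short steps, each a Python script; the robot and the scene stay as the last script left them, time stands still between calls to the robot, and variables do not carry over. Pictures are saved under pics/ and viewed, at most 14 in all, crops included, and the job is handed in when it is done.

```bash
mkdir -p pics; python3 - <<'E'
from workcell import env
import cv2
s=env.read_state(); print({k:s[k] for k in('clock','position','tool_rot','opening','force')})
for n in('top','side'):
    f=env.grab_frame(n); cv2.imwrite(f'pics/{n}0.png',f['image'])
    print(n,{k:v for k,v in f.items() if k!='image'})
    for t in ['link0','small0','cover0','rack','peg0','busbar','isolator_tip','isolator_base','tape','sample','link0_eye']:
        print(t,[(round(d['score'],2),[round(float(x),3) for x in d['xyz']]) for d in env.search_frame(f,t)])
E
```

```text
{'clock': 0.0, 'position': array([0.2145452 , 0.58637744, 0.22145127]), 'tool_rot': array([ 1.79874182e+02, -3.81531203e-03, -2.01091635e+01]), 'opening': 0.9995889219680678, 'force': array([ 0.92393277, -0.09913289,  0.30472493])}
top {'fx': 439.05481086755316, 'fy': 439.05481086755316, 'cx': 316.5985365771885, 'cy': 240.36827053184058, 'position': array([0.33285044, 0.00815993, 1.11742666]), 'orientation': array([  5.8516157 ,  -0.48038563, -89.25997919]), 'shot': 1}
link0 [(0.94, [0.471, -0.047, 0.014]), (0.72, [0.45, 0.243, 0.007]), (0.69, [0.2, 0.277, 0.01]), (0.58, [0.455, 0.054, 0.009]), (0.21, [0.478, 0.403, 0.11])]
small0 [(0.7, [0.427, -0.251, 0.005]), (0.62, [0.456, -0.146, 0.007])]
cover0 []
rack [(0.87, [0.592, 0.128, 0.011])]
peg0 [(0.56, [0.57, 0.086, 0.174]), (0.54, [0.567, 0.164, 0.172]), (0.46, [0.577, 0.012, 0.169])]
busbar [(0.69, [0.565, -0.276, 0.117])]
isolator_tip [(0.56, [0.478, 0.403, 0.109])]
isolator_base [(0.8, [0.504, 0.401, 0.024]), (0.66, [0.476, 0.407, 0.109])]
tape [(0.74, [0.68, -0.233, 0.025])]
sample [(0.8, [0.675, -0.102, 0.042]), (0.7, [0.571, 0
[... 360 characters left out ...]
, 'shot': 2}
link0 [(0.88, [0.472, -0.053, 0.009]), (0.82, [0.192, 0.27, 0.01]), (0.78, [0.458, 0.243, 0.005]), (0.72, [0.474, 0.145, 0.011]), (0.55, [0.46, 0.047, 0.011])]
small0 [(0.8, [0.446, -0.161, 0.007]), (0.69, [0.426, -0.255, 0.013])]
cover0 [(0.55, [0.346, 0.319, 0.049])]
rack []
peg0 [(0.61, [0.568, 0.089, 0.169]), (0.48, [0.573, 0.007, 0.166]), (0.46, [0.558, 0.231, 0.172])]
busbar [(0.75, [0.569, -0.336, 0.091])]
isolator_tip [(0.48, [0.482, 0.406, 0.087])]
isolator_base [(0.56, [0.678, -0.119, 0.034])]
tape [(0.96, [0.681, -0.242, 0.018])]
sample [(0.65, [0.68, -0.118, 0.035])]
link0_eye [(0.87, [0.475, 0.14, 0.008]), (0.56, [0.194, 0.269, 0.009]), (0.4, [0.571, 0.007, 0.169])]
```

View pics/top0.png

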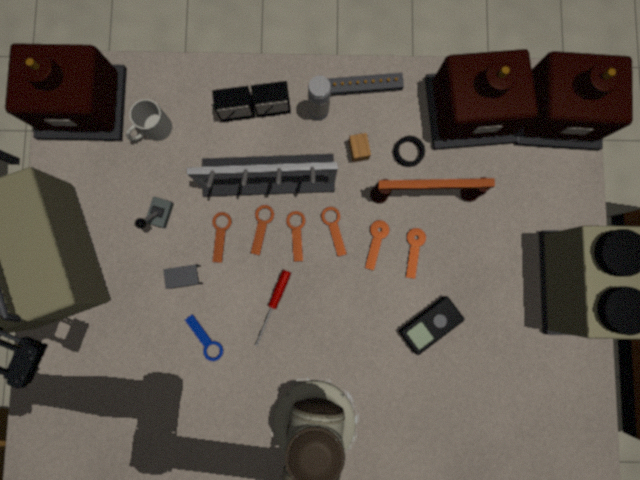

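View pics/side0.png

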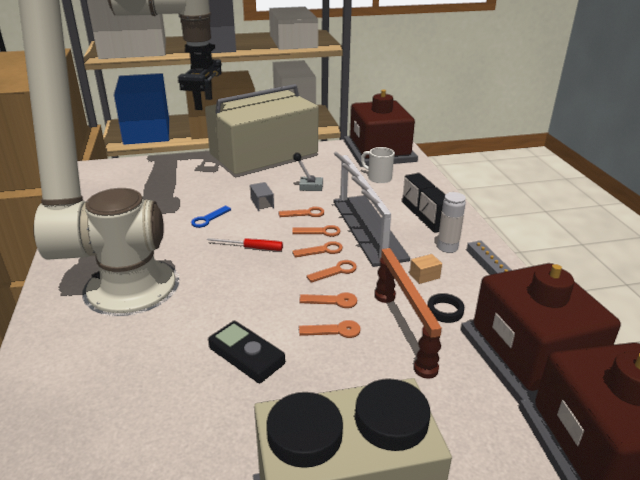

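The top view shows these candidates for a large-eyed copper link:
- **Large holes:** eyes at px (222,220), (264,214), (295,219) and (331,215).
- **Small holes, leave alone:** (379,230) and (416,237).
- **Blue look-alike, leave alone:** (212,350).

There is one cover at (182,277), and the isolator ball is at (141,224). I'll check this in one close crop and measure.

```bash
cat > h.py <<'E'
from workcell import env
import cv2, numpy as np
from scipy.spatial.transform import Rotation as Ro
def rot(f): return Ro.from_euler('xyz',f['orientation'],degrees=True).as_matrix()
def world(f,uv,z):
    uv=np.atleast_2d(uv).astype(float)
    d=np.c_[(uv[:,0]-f['cx'])/f['fx'],-(uv[:,1]-f['cy'])/f['fy'],-np.ones(len(uv))]@rot(f).T
    p=np.asarray(f['position']); return p+d*((z-p[2])/d[:,2])[:,None]
def pix(f,X):
    c=(np.atleast_2d(X)-f['position'])@rot(f)
    return np.c_[f['cx']+f['fx']*c[:,0]/-c[:,2], f['cy']-f['fy']*c[:,1]/-c[:,2]]
def tri(f1,u1,f2,u2):
    def ray(f,u): a=world(f,u,0)[0]; p=np.asarray(f['position']); return p,(a-p)/np.linalg.norm(a-p)
    A=np.zeros((3,3));b=np.zeros(3)
    for p,d in(ray(f1,u1),ray(f2,u2)):
        M=np.eye(3)-np.outer(d,d);A+=M;b+=M@p
    return np.linalg.solve(A,b)
def links(f,z=0.008):
    """orange links lying on the bench: list of (eye xy, dir deg, hole area px, n px)"""
    hsv=cv2.cvtColor(f['image'],cv2.COLOR_BGR2HSV)
    m=cv2.inRange(hsv,(3,110,70),(20,255,255))
    cs,hi=cv2.findContours(m,cv2.RETR_CCOMP,cv2.CHAIN_APPROX_NONE)
    out=[]
    for i,c in enumerate(cs):
        if hi[0][i][3]>=0: continue
        a=cv2.contourArea(c)
        if not 250<a<1500: continue
        mm=np.zeros_like(m); cv2.drawContours(mm,cs,i,255,-1)
        v,u=np.nonzero(mm); P=world(f,np.c_[u,v],z)[:,:2]
        (cx,cy),(w,h),_=cv2.minAreaRect(P.astype(np.float32))
        c0=P.mean(0); ax=np.linalg.svd(P-c0,full_matrices=False)[2][0]
        t=(P-c0)@ax
        if (t>0).sum()>0 and t.max()>-t.min(): ax=-ax;t=-t   # eye end is nearer to the centroid
        n=np.array([-ax[1],ax[0]])
        eye=c0+ax*(t.max()-.025)
        k=hi[0][i][2]; ha=0
        while k>=0: ha=max(ha,cv2.contourArea(cs[k])); k=hi[0][k][0]
        out.append((eye,np.degrees(np.arctan2(ax[1],ax[0])),ha,a,np.ptp(t)))
    return out
E
python3 - <<'E'
from h import *
f=env.grab_frame('top'); g=env.grab_frame('side')
for l in links(f): print(np.round(l[0],4),np.round(l[1:],3))
im=f['image']; cr=im[145:300,125:345]
cv2.imwrite('pics/crop1.png',cv2.resize(cr,None,fx=3.6,fy=3.6,interpolation=cv2.INTER_CUBIC))
cr=g['image'][140:290,240:440]
cv2.imwrite('pics/crop2.png',cv2.resize(cr,None,fx=4,fy=4,interpolation=cv2.INTER_CUBIC))
for n,F in(('top',f),('side',g)):
  for t in['busbar','isolator_base','cover0','rack','isolator_tip']:
    for d in env.trace(F,t)[:2]:
        v,u=np.nonzero(d['mask']); r=cv2.minAreaRect(np.c_[u,v].astype(np.float32)); print(n,t,round(d['score'],2),len(u),np.round(r[0],1),np.round(r[1],1),round(r[2],1))
E
```

```text
[ 0.4576 -0.2522] [-8.864e+00  1.250e+01  5.450e+02  1.280e-01]
[ 0.4767 -0.1586] [-1.4492e+01  1.4000e+01  5.3400e+02  1.2800e-01]
[0.4913 0.2435] [-4.555e+00  1.460e+02  5.065e+02  1.280e-01]
[0.4966 0.0551] [4.599e+00 1.440e+02 5.070e+02 1.280e-01]
[ 0.5094 -0.0338] [1.6943e+01 1.3750e+02 5.1900e+02 1.2800e-01]
[0.5112 0.1353] [-1.1796e+01  1.4500e+02  5.0950e+02  1.2800e-01]
[ 0.6029 -0.4315] [-8.8106e+01  0.0000e+00  9.3550e+02  3.0100e-01]
[ 0.6896 -0.1086] [-1.70369e+02  0.00000e+00  3.67500e+02  6.20000e-02]
top busbar 0.7 1640 [432.1 190.3] [ 23.7 124.4] 88.3
top busbar 0.61 485 [408.5 151. ] [30. 31.] 90.0
top isolator_base 0.59 700 [153.1 214.6] [31.6 35.1] 18.4
top isolator_base 0.27 522 [358.9 146.9] [27.7 19.8] 78.7
top cover0 0.68 692 [180.7 276.1] [21.4 34.7] 82.6
top cover0 0.43 87 [244.3 177.1] [ 5.3 16.4] 9.5
top rack 0.83 5358 [262.2 175. ] [ 39.1 150.3] 88.0
top isolator_tip 0.63 161 [146.1 220.7] [10.8 23.9] 69.4
side busbar 0.75 2931 [407.8 312.1] [136.6  44. ] 62.2
side busbar 0.31 418 [330.4 269.6] [14.1 50.4] 77.3
side isolator_base 0.98 444 [308.2 171.1] [42.2 24.7] 78.7
side isolator_base 0.42 77 [341.2 158.3] [18.   4.8] 37.9
side cover0 0.72 404 [261.2 194.6] [24.8 23. ] 79.4
side rack 0.74 3475 [363.5 210.9] [130.4  43.9] 59.6
side isolator_tip 0.62 94 [300.3 165. ] [26.2  7.6] 68.2
```

View pics/crop1.png

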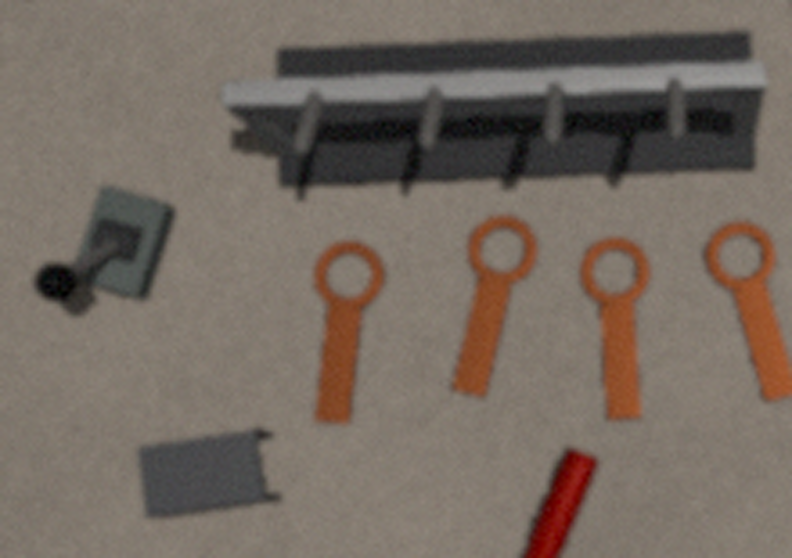

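View pics/crop2.png

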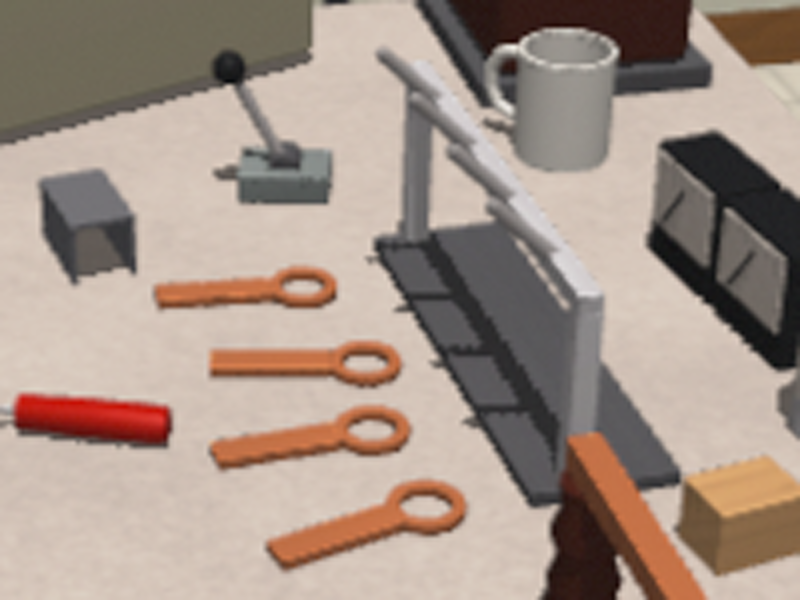

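The crops confirm four large-eyed links, all with wide holes. The ball shows at crop1 (57,281), the peg tips at crop1 (302,147), (429,144), (554,137) and (677,132), and the cover's top face is centred at (205,474). Next I'll fit the fixtures.

```bash
python3 - <<'E'
from h import *
from scipy.optimize import least_squares
import json
f=env.grab_frame('top'); g=env.grab_frame('side')
A=lambda L:np.array(L)/3.6+[125,145]
B=lambda L:np.array(L)/4+[240,140]
tT=A([(302,147),(429,144),(554,137),(677,132)]); tS=B([(384,55),(417,98),(455,150),(492,208)])
for a,b in zip(tT,tS): print('tip',np.round(tri(f,a,g,b),4))
cor=A([(277,48),(749,33),(755,170),(280,187)])
def T(p,X): c,s=np.cos(p[2]),np.sin(p[2]); X=np.array(X,float); return np.c_[p[0]+c*X[:,0]-s*X[:,1],p[1]+s*X[:,0]+c*X[:,1],X[:,2]]
ys=[.1125,.0375,-.0375,-.1125]
tip=[(-.044,y,.184) for y in ys]; base=[(.07,.17,.012),(.07,-.17,.012),(-.03,-.17,.012),(-.03,.17,.012)]
r=least_squares(lambda p:np.r_[(pix(f,T(p,tip))-tT).ravel(),(pix(g,T(p,tip))-tS).ravel()],[.6,.12,0])
print('rack tips',r.x,np.round(r.fun,1)); print(' base resid',np.round(pix(f,T(r.x,base))-cor,1).tolist())
# isolator
ball=tri(f,A([(57,281)])[0],g,B([(229,67)])[0]); print('ball',ball)
ic=A([(103,185),(174,207),(147,298)])
ri=least_squares(lambda p:(pix(f,T(p,[(.035,.025,.025),(.035,-.025,.025),(-.035,-.025,.025)]))-ic).ravel(),[.5,.4,-.3]);print('iso',ri.x,np.round(ri.fun,1))
# cover
cc=A([(140,448),(262,432),(148,517)])
rc=least_squares(lambda p:(pix(f,T(p,[(.024,.04,.048),(.024,-.04,.048),(-.024,.04,.048)]))-cc).ravel(),[.35,.32,0]);print('cover',rc.x,np.round(rc.fun,1))
# busbar
hsv=cv2.cvtColor(f['image'],cv2.COLOR_BGR2HSV); m=cv2.inRange(hsv,(3,110,70),(20,255,255))
n,l,st,_=cv2.connectedComponentsWithStats(m)
for i in range(1,n):
    if st[i,4]>700:
        v,u=np.nonzero(l==i); R=cv2.minAreaRect(world(f,np.c_[u,v],.12)[:,:2].astype(np.float32)); print('bus',R)
        P=world(f,np.c_[u,v],.12)[:,:2]; print(P.mean(0), hsv[l==i][:,2].min(),hsv[l==i][:,2].max())
m=cv2.inRange(cv2.cvtColor(g['image'],cv2.COLOR_BGR2HSV),(3,110,150),(20,255,255))
m[:240]=0
cv2.imwrite('pics/bus.png',np.vstack([cv2.resize(f['image'][165:215,360:510],None,fx=4,fy=4),cv2.resize(g['image'][245:345,370:520],None,fx=4,fy=4)]))
E
```

```text
tip [0.5452 0.2364 0.1811]
tip [0.5478 0.1595 0.1845]
tip [0.5531 0.0847 0.1834]
tip [0.5568 0.0109 0.1812]
rack tips [0.59422756 0.12472814 0.05404299] [ 0.5 -0.2 -0.  -0.7 -0.  -0.1  0.4 -0.  -0.4 -0.7 -0.3  0.2 -0.6 -0.2
  0.1 -0.9]
 base resid [[0.0, -0.2], [0.8, -1.0], [0.9, -1.0], [-0.2, -0.6]]
ball [0.47136328 0.4106773  0.10147603]
iso [ 0.50982092  0.39498959 -0.23166508] [ 0.4  0.4 -0.1 -0.9 -0.3  0.5]
cover [0.34907233 0.32598425 0.13734951] [ 0.5 -0.3 -0.5  0.   0.   0.3]
bus ((0.5727234482765198, -0.2744474411010742), (0.023461895063519478, 0.2706417739391327), 1.9243823289871216)
[ 0.5719643  -0.27442219] 70 152
```

View pics/bus.png

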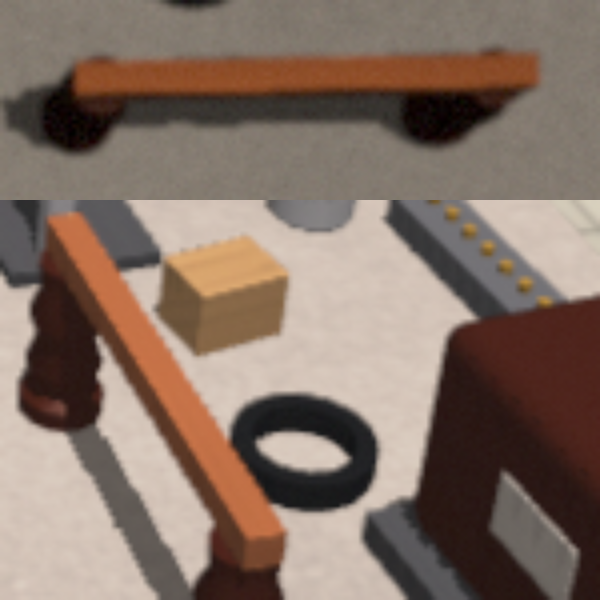

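```bash
cat >> h.py <<'E'
RACK=(.5942,.1247,np.radians(3.1)); BUS=(.5742,-.2744,1.92)
DOWN=lambda yaw:[180,0,yaw]
def st(m):
    s=env.read_state(); print(m,round(s['clock'],1),np.round(s['position'],4),'F',np.round(s['force'],1),'op',round(s['opening'],3),'ff',np.round(s['finger_force'],1))
E
python3 - <<'E'
from h import *
s=env.read_state(); p=s['position']
env.gripper_to(0.0,10)
env.move_straight([p[0],p[1],.42],rate=.3)
d=np.array([.973,-.230]); base=np.array([.5098,.395])
a=base-d*.1
env.goto([*a,.30],DOWN(-13.3)); env.move_straight([*a,.088],rate=.2); st('pre')
hit=env.move_straight([*(base+d*.030),.088],rate=.08,force_limit=20); st('push %s'%hit)
env.move_straight([*(base-d*.02),.088]); env.move_straight([*(base-d*.02),.30],rate=.3)
env.goto([.36,.10,.32],DOWN(0)); env.gripper_to(.6)
f=env.grab_frame('top'); g=env.grab_frame('side')
cv2.imwrite('pics/iso.png',np.hstack([cv2.resize(f['image'][180:260,110:200],None,fx=4,fy=4),cv2.resize(g['image'][130:210,260:350],None,fx=4,fy=4)]))
for l in links(f): print(np.round(l[0],4),np.round(l[1:],3))
E
```

```text
pre 6.5 [0.4129 0.419  0.0892] F [0.  0.7 0.2] op 0.008 ff 0.0
push True 8.0 [0.5295 0.3899 0.087 ] F [-4.8  1.5  3.3] op 0.002 ff 2.2
[ 0.4576 -0.2522] [-8.702e+00  1.400e+01  5.405e+02  1.280e-01]
[ 0.4767 -0.1587] [-1.459e+01  1.400e+01  5.340e+02  1.290e-01]
[0.4965 0.0549] [3.132e+00 1.460e+02 3.970e+02 9.700e-02]
[ 0.5094 -0.0339] [1.6944e+01 1.4050e+02 5.1800e+02 1.2800e-01]
[0.5113 0.1355] [-9.839e+00  1.430e+02  3.365e+02  7.800e-02]
[ 0.5944 -0.1807] [9.1932e+01 0.0000e+00 9.4750e+02 3.0100e-01]
[ 0.6894 -0.1086] [-1.69567e+02  0.00000e+00  3.72500e+02  6.20000e-02]
```

View pics/iso.png

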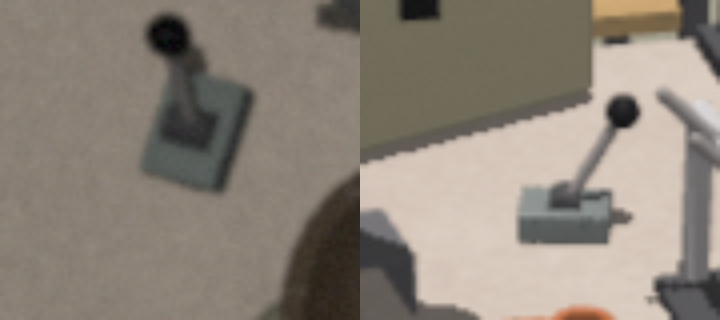

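```bash
cat >> h.py <<'E'
CY,SY=np.cos(RACK[2]),np.sin(RACK[2])
RZ=np.array([[CY,-SY,0],[SY,CY,0],[0,0,1]])
GX=.06   # grasp point: this far from the eye centre, toward the plain end
def park(): env.goto([.36,-.22,.32],DOWN(0))
def fresh(y):
    f=env.grab_frame('top')
    L=[l for l in links(f) if l[2]>80 and l[4]>.12]
    print('links',[np.round([*l[0],l[1]],4).tolist() for l in L])
    return min(L,key=lambda l:abs(l[0][1]-y))
def pegpose(ypeg,s,h,dx=0,drop=0):
    a=np.array([-1,0,1])/2**.5; u=np.array([1,0,1])/2**.5   # peg axis, link x
    p=np.array([0,ypeg,.14])+a*(s+h)+u*(dx-GX-drop)
    return RZ@p+[RACK[0],RACK[1],0]
TILT=[180,-45,np.degrees(RACK[2])]
def rpy(yaw,pitch): return Ro.from_euler('xyz',[180,pitch,yaw],degrees=True).as_euler('xyz',degrees=True)
def pick(l):
    ax=np.array([np.cos(np.radians(l[1])),np.sin(np.radians(l[1]))]); g=l[0]-GX*ax
    env.gripper_to(.62); env.goto([*g,.16],DOWN(l[1])); env.move_straight([*g,.05],rate=.2)
    print('hit',env.move_straight([*g,.0025],rate=.06,force_limit=12)); st('down')
    z=env.read_state()['position'][2]
    env.gripper_to(.0,40); st('grip')
    env.move_straight([*g,.22],rate=.2); st('lift')
    return z
def hang(ypeg,z):
    h=z-.004
    env.goto(pegpose(ypeg,.16,h),rpy(np.degrees(RACK[2]),-45)); st('pre')
    env.move_straight(pegpose(ypeg,.085,h),rate=.15)
E
python3 - <<'E'
from h import *
f=env.grab_frame('top');g=env.grab_frame('side')
b=tri(f,(152.25,188.5),g,(325.5,157.5)); print('ball',b, 'lean',np.arctan2((b[:2]-[.5098,.395])@[.973,-.23],b[2]-.022))
park(); l=fresh(.055); z=pick(l); hang(-.0375,z); st('at tip')
f=env.grab_frame('top');g=env.grab_frame('side')
cv2.imwrite('pics/tip1.png',np.hstack([cv2.resize(f['image'][150:250,220:320],None,fx=4,fy=4),cv2.resize(g['image'][120:220,300:400],None,fx=4,fy=4)]))
E
```

```text
ball [0.55332881 0.38835884 0.10151895] lean 0.5042476714406409
links [[0.4913, 0.2435, -4.696], [0.5117, 0.1348, -15.3066]]
hit False
down 16.5 [0.4541 0.1508 0.0026] F [ 0.1  1.  -0. ] op 0.62 ff 0.0
grip 17.1 [0.4536 0.1504 0.0026] F [-1.  -1.5  3.5] op 0.265 ff 39.9
lift 18.4 [0.4531 0.1503 0.2188] F [-0.  -0.1 -1.8] op 0.267 ff 39.9Traceback (most recent call last):
  File "<stdin>", line 4, in <module>
  File "h.py", line 69, in hang
    env.goto(pegpose(ypeg,.16,h),rpy(np.degrees(RACK[2]),-45)); st('pre')
    ~~~~~~~~^^^^^^^^^^^^^^^^^^^^^^^^^^^^^^^^^^^^^^^^^^^^^^^^^^
workcell.Unreachable: the arm cannot take that pose within its joint ranges
```

```bash
python3 - <<'E'
from h import *
h=-.0014
def pp(ypeg,s,pitch,tilt_extra=0):
    t=np.radians(pitch); a=np.array([-1,0,1])/2**.5
    u=np.array([np.cos(t),0,-np.sin(t)]); n=np.array([np.sin(t),0,np.cos(t)])
    return RZ@(np.array([0,ypeg,.14])+a*s+n*h-u*GX)+[RACK[0],RACK[1],0]
for y in(.1125,.0375,-.0375,-.1125):
  for pitch in(-45,-35,-25,-15,0):
    print(y,pitch,[(None if (q:=env.inverse_kinematics(pp(y,s,pitch),rpy(yw+3.1,pitch))) is None else np.round(q).astype(int).tolist()) for s in(.02,.085) for yw in(0,180,)] , [env.inverse_kinematics(pp(y,.02,pitch),rpy(yw,pitch)) is not None for yw in(-20,-10,10,20,30,40)])
E
```

```text
0.1125 -45 [None, [29, 47, 22, -19, -107, -115], None, [31, 40, 17, -20, -107, -116]] [True, False, True, False, False, True]
0.1125 -35 [None, [31, 40, 14, -16, -96, -115], [27, 5, -58, 112, -14, -43], [33, 34, 10, -17, -97, -117]] [True, True, False, False, False, False]
0.1125 -25 [[39, 13, -50, 65, -16, -7], [33, 34, 7, -12, -85, -117], [49, 5, -48, 45, -25, 5], [35, 28, 3, -13, -87, -119]] [True, True, True, False, True, True]
0.1125 -15 [[46, 15, -32, 19, -33, 33], [36, 28, -1, -8, -74, -120], [50, 8, -33, 17, -40, 31], [38, 22, -4, -9, -77, -122]] [True, True, True, True, True, True]
0.1125 0 [[41, 20, -14, 0, -56, 52], [41, 20, -14, 0, -56, -128], [44, 13, -16, 0, -61, 49], [44, 13, -16, 0, -61, -131]] [True, True, True, True, True, True]
0.0375 -45 [[-2, 14, -46, -167, -15, -99], [24, 45, 18, -15, -105, -109], None, [26, 39, 12, -16, -106, -111]] [False, False, False, False, False, True]
0.0375 -35 [None, [26, 39, 10, -13, -94, -110], None, [27, 32, 6, -14, -96, -112]] [True, False, False, False, False, True]
0.0375 -25 [[27, 10, -54, 73, -10, -5], [28, 32, 3, -10, -84, -111
[... 1141 characters left out ...]
5 -45 [None, [14, 44, 13, -8, -103, -99], None, [14, 38, 7, -8, -104, -100]] [False, True, False, True, False, True]
-0.1125 -35 [None, [14, 38, 6, -6, -93, -100], None, [15, 31, 1, -7, -94, -100]] [False, False, False, False, True, True]
-0.1125 -25 [None, [15, 31, -1, -5, -82, -100], [23, 0, -50, 27, -19, 46], [16, 25, -5, -6, -85, -101]] [True, False, True, True, True, True]
-0.1125 -15 [[21, 11, -34, 9, -31, 65], [16, 25, -8, -4, -71, -102], [23, 3, -36, 8, -37, 64], [18, 18, -11, -4, -75, -103]] [True, True, True, True, True, True]
-0.1125 0 [[19, 16, -19, 0, -55, 75], [19, 16, -19, 0, -55, -105], [20, 9, -21, 0, -60, 73], [20, 9, -21, 0, -60, -107]] [True, True, True, True, True, True]
```

```bash
cat >> h.py <<'E'
PITCH=-15
def pp(ypeg,s,h=-.0014):
    t=np.radians(PITCH); a=np.array([-1,0,1])/2**.5
    u=np.array([np.cos(t),0,-np.sin(t)]); n=np.array([np.sin(t),0,np.cos(t)])
    return RZ@(np.array([0,ypeg,.14])+a*s+n*h-u*GX)+[RACK[0],RACK[1],0]
def hang(ypeg,z):
    env.goto(pp(ypeg,.125,z-.004),rpy(3.1,PITCH)); st('pre')
    env.move_straight(pp(ypeg,.085,z-.004),rate=.15); st('at tip')
def thread(ypeg,z):
    hit=env.move_straight(pp(ypeg,.03,z-.004),rate=.06,force_limit=10); st('threaded hit=%s'%hit); return hit
def letgo(ypeg,z):
    env.gripper_to(.55); env.dwell(.4)
    p=env.read_state()['position']; b=RZ@[-.05,0,.06]
    env.move_straight(p+b,rate=.15); p=p+b; env.move_straight([p[0],p[1],.32],rate=.25); st('free')
E
python3 - <<'E'
from h import *
z=.0026
hang(.0375,z)
f=env.grab_frame('top');g=env.grab_frame('side')
cv2.imwrite('pics/tip1.png',np.hstack([cv2.resize(f['image'][150:250,190:290],None,fx=4,fy=4),cv2.resize(g['image'][120:220,300:400],None,fx=4,fy=4)]))
E
```

```text
pre 18.8 [0.445  0.1536 0.2104] F [ 0.2  0.1 -1.1] op 0.266 ff 39.9
at tip 19.2 [0.4753 0.1556 0.1827] F [-0.   0.1 -1.5] op 0.262 ff 39.9
```

View pics/tip1.png

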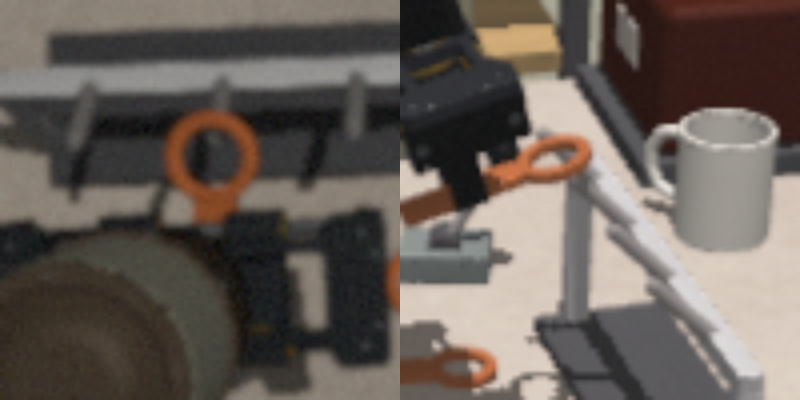

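The ring sits just off the tip of peg 2, eye at crop (212,157) and peg tip at (216,140), lined up in both views. Threading it now.

```bash
python3 - <<'E'
from h import *
z=.0026
f=env.grab_frame('top')
c,s=CY,SY
e=RZ@(np.array([0,.0375,.14])+np.array([-1,0,1])/2**.5*.085)+[RACK[0],RACK[1],0]
print('expected eye px',pix(f,e),'seen (243,189.3)')
if not thread(.0375,z):
    letgo(.0375,z)
park()
f=env.grab_frame('top');g=env.grab_frame('side')
cv2.imwrite('pics/h1.png',np.hstack([cv2.resize(f['image'][150:250,190:290],None,fx=4,fy=4),cv2.resize(g['image'][120:220,300:400],None,fx=4,fy=4)]))
for l in links(f): print(np.round([*l[0],l[1],l[2],l[4]],3))
E
```

```text
expected eye px [[243.17045717 190.04770732]] seen (243,189.3)
threaded hit=False 20.4 [0.5135 0.1579 0.1446] F [-0.4  0.1 -1.1] op 0.267 ff 39.9
free 22.9 [0.4634 0.1549 0.3187] F [ 0.2 -0.2 -0.4] op 0.546 ff 0.0
[ 4.910e-01  2.430e-01 -4.734e+00  1.460e+02  1.270e-01]
[4.9900e-01 5.2000e-02 3.0568e+01 1.4500e+02 9.1000e-02]
[ 0.594 -0.181 91.979  0.     0.301]
[ 6.89000e-01 -1.09000e-01 -1.70954e+02  0.00000e+00  6.30000e-02]
```

View pics/h1.png

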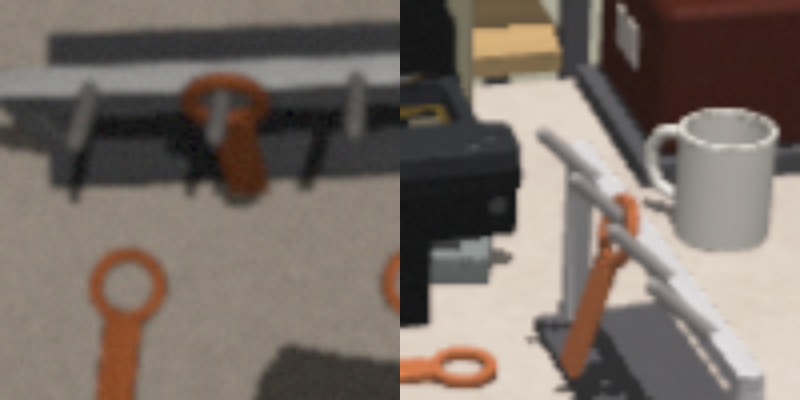

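```bash
cat >> h.py <<'E'
def park2(): env.goto([.25,.42,.38],DOWN(60))
def check_eye(ypeg,s=.085):
    f=env.grab_frame('top'); e=pix(f,RZ@(np.array([0,ypeg,.14])+np.array([-1,0,1])/2**.5*s)+[RACK[0],RACK[1],0])[0]
    m=cv2.inRange(cv2.cvtColor(f['image'],cv2.COLOR_BGR2HSV),(3,110,60),(20,255,255))
    m=cv2.copyMakeBorder(m,0,0,0,0,cv2.BORDER_CONSTANT)
    cs,hi=cv2.findContours(m,cv2.RETR_CCOMP,cv2.CHAIN_APPROX_NONE)
    c=[cv2.minEnclosingCircle(cs[i])[0] for i in range(len(cs)) if hi[0][i][3]>=0 and cv2.contourArea(cs[i])>40]
    d=min((np.array(x)-e for x in c),key=lambda v:np.hypot(*v),default=np.array([99,99])); print('eye err px',np.round(d,1)); return np.hypot(*d)<3
def do(y,ypeg):
    l=fresh(y)
    if abs(l[0][1]-y)>.05: print('not found'); return
    z=pick(l)
    if env.read_state()['opening']<.2: print('lost'); return
    hang(ypeg,z)
    if not check_eye(ypeg): print('STOP'); return
    if thread(ypeg,z): print('STOP hit'); return
    letgo(ypeg,z); return True
E
python3 - <<'E'
from h import *
if do(.2435,.1125):
    park2()
    f=env.grab_frame('top');g=env.grab_frame('side')
    cv2.imwrite('pics/h2.png',np.hstack([cv2.resize(f['image'][150:280,190:350],None,fx=2.5,fy=2.5),cv2.resize(g['image'][120:250,300:460],None,fx=2.5,fy=2.5)]))
    for l in links(f): print(np.round([*l[0],l[1],l[2],l[4]],3))
E
```

```text
links [[0.4914, 0.2436, -4.5995]]
hit False
down 28.4 [0.4318 0.2486 0.0026] F [-0.2  0.7  0.3] op 0.618 ff 0.0
grip 29.0 [0.4316 0.2484 0.0026] F [-1.1 -0.1  1.1] op 0.266 ff 40.0
lift 30.2 [0.4308 0.2479 0.2186] F [ 0.  -0.8 -1.9] op 0.269 ff 40.0
pre 30.7 [0.4412 0.2282 0.2104] F [ 0.6  0.6 -1.8] op 0.267 ff 40.0
at tip 31.1 [0.4713 0.2308 0.1828] F [ 0.4 -0.4 -0.9] op 0.268 ff 40.0
eye err px [-0.6 -0.9]
threaded hit=False 32.2 [0.5094 0.2328 0.1446] F [-0.4  0.3 -1. ] op 0.268 ff 40.0
free 34.6 [0.4594 0.2298 0.3187] F [ 0.4 -0.5 -0.6] op 0.549 ff 0.0
[ 0.458 -0.252 -8.897 12.5    0.128]
[  0.477  -0.159 -14.484  12.5     0.129]
[5.0200e-01 4.5000e-02 2.6784e+01 1.4200e+02 1.5200e-01]
[  0.603  -0.431 -88.078   0.      0.301]
[ 6.89000e-01 -1.09000e-01 -1.71777e+02  0.00000e+00  6.40000e-02]
```

View pics/h2.png

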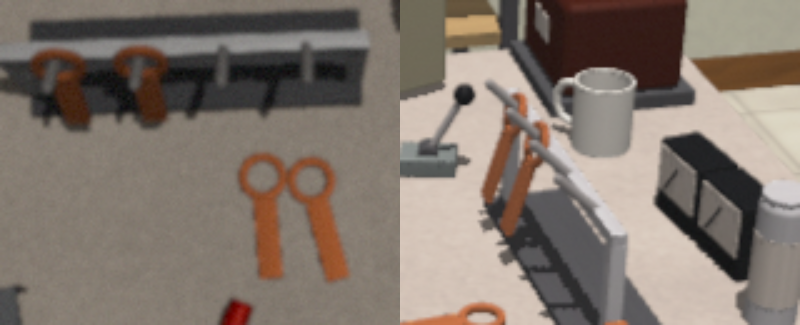

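One link has been knocked against its neighbour, and the two eyes touch at crop (264,174) and (311,181). The bars diverge, so there is room for a finger between them. I'll measure each from its own hole and bar, and use a narrower opening.

```bash
cat >> h.py <<'E'
def pair(f,eye_px,end_px):
    m=cv2.inRange(cv2.cvtColor(f['image'],cv2.COLOR_BGR2HSV),(3,110,60),(20,255,255))
    cs,hi=cv2.findContours(m,cv2.RETR_CCOMP,cv2.CHAIN_APPROX_NONE)
    H=[np.array(cv2.minEnclosingCircle(cs[i])[0]) for i in range(len(cs)) if hi[0][i][3]>=0 and cv2.contourArea(cs[i])>40]
    e=min(H,key=lambda h:np.hypot(*(h-eye_px)))
    eye=world(f,e,.006)[0,:2]; d=eye-world(f,end_px,.008)[0,:2]; d/=np.hypot(*d)
    v,u=np.nonzero(m); P=world(f,np.c_[u,v],.008)[:,:2]-eye
    for _ in range(4):
        n=np.array([-d[1],d[0]]); k=(abs(P@n)<.017)&(P@d<-.032)&(P@d>-.112)
        B=P[k]; a=np.linalg.svd(B-B.mean(0),full_matrices=False)[2][0]; d=a*np.sign(a@d)
    off=B.mean(0)@np.array([-d[1],d[0]]); print('eye',np.round(eye,4),'ang',np.degrees(np.arctan2(d[1],d[0])),'bar off',round(off,4),'end',(P[k]@d).min())
    return (eye+np.array([-d[1],d[0]])*off,np.degrees(np.arctan2(d[1],d[0])))
E
sed -i 's/^def pick(l):/def pick(l,op=.62):/; s/env.gripper_to(.62); env.goto/env.gripper_to(op); env.goto/' h.py
python3 - <<'E'
from h import *
f=env.grab_frame('top')
L=pair(f,(295.6,219.6),(298,260.8)); l=pair(f,(314.4,222.4),(324,260.8))
z=pick(l,.42)
if env.read_state()['opening']>.2:
    hang(-.1125,z)
    if check_eye(-.1125) and not thread(-.1125,z): letgo(-.1125,z)
    park2()
    f=env.grab_frame('top'); cv2.imwrite('pics/h3.png',cv2.resize(f['image'][150:280,190:350],None,fx=3,fy=3))
    for l in links(f): print(np.round([*l[0],l[1],l[2],l[4]],3))
E
```

```text
eye [0.4978 0.0569] ang 6.13974373847093 bar off 0.0005 end -0.10446153227914057
eye [0.4943 0.0077] ang 16.417075894974833 bar off 0.0002 end -0.10465550526400473
hit False
down 39.9 [ 0.4369 -0.009   0.0027] F [-0.1  0.   0.4] op 0.419 ff 0.0
grip 40.4 [ 0.4368 -0.009   0.0028] F [ 0.1 -0.8  2.7] op 0.264 ff 40.0
lift 41.6 [ 0.4357 -0.0092  0.2187] F [ 1.1  0.1 -0.9] op 0.261 ff 40.0
pre 42.1 [0.454  0.0044 0.2111] F [ 0.6 -0.2 -1.1] op 0.269 ff 40.0
at tip 42.5 [0.4832 0.0058 0.1829] F [ 0.8 -0.5 -0.5] op 0.268 ff 40.0
eye err px [0.3 0.2]
threaded hit=False 43.6 [0.5215 0.0081 0.1446] F [ 0.5  0.5 -0.4] op 0.265 ff 40.0
free 46.0 [0.4716 0.0054 0.3188] F [0.2 0.1 0.1] op 0.552 ff 0.0
[ 0.458 -0.252 -8.728 12.5    0.128]
[  0.477  -0.159 -14.643  14.      0.129]
[4.960e-01 5.700e-02 6.086e+00 1.420e+02 1.280e-01]
[  0.603  -0.431 -88.095   0.      0.301]
[ 6.8900e-01 -1.0900e-01 -1.6928e+02  0.0000e+00  6.2000e-02]
```

```bash
python3 - <<'E'
from h import *
if do(.056,-.0375):
    park()
    f=env.grab_frame('top');g=env.grab_frame('side')
    cv2.imwrite('pics/h4.png',np.hstack([cv2.resize(f['image'][150:300,150:350],None,fx=2,fy=2),cv2.resize(g['image'][120:270,230:430],None,fx=2,fy=2)]))
E
```

```text
links [[0.4964, 0.0571, 6.0038]]
hit False
down 51.6 [0.437  0.0509 0.0027] F [-1.   0.   0.4] op 0.617 ff 0.0
grip 52.3 [0.4368 0.0508 0.0026] F [ 0.2 -0.1  1.1] op 0.269 ff 40.0
lift 53.5 [0.4359 0.0506 0.2188] F [ 0.6  0.7 -0.8] op 0.27 ff 40.0
pre 54.0 [0.4493 0.0791 0.2106] F [ 0.4  0.3 -0.4] op 0.267 ff 40.0
at tip 54.4 [0.4791 0.0805 0.1829] F [ 0.9  0.7 -1.8] op 0.267 ff 40.0
eye err px [-0.  -0.7]
threaded hit=False 55.5 [0.5175 0.083  0.1446] F [ 0.4  0.2 -0.9] op 0.266 ff 40.0
free 57.9 [0.4675 0.0802 0.3188] F [-0.4 -0.5 -0.3] op 0.547 ff 0.0
```

View pics/h4.png

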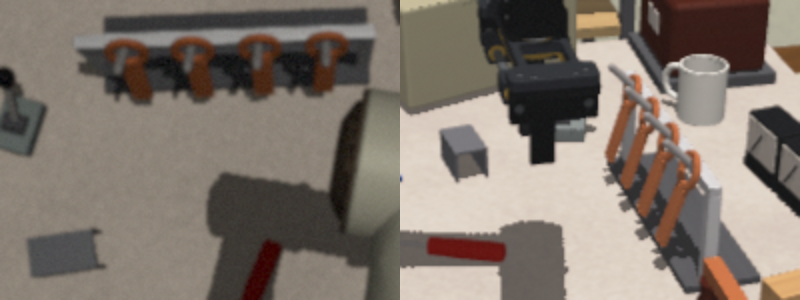

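All four links hang on their own pegs and the lever is over. The only cover is at crop (65,253); its pose is already measured and it hasn't moved, so I'll drape it now.

```bash
python3 - <<'E'
from h import *
c=[.3491,.3260]; YG=-82.1; YP=-88.08
b=[BUS[0],BUS[1]]
env.gripper_to(.95); env.goto([*c,.20],DOWN(YG)); print('hit',env.move_straight([*c,.018],rate=.12,force_limit=12)); st('down')
env.gripper_to(0,25); st('grip')
p=env.read_state()['position']; env.move_straight([p[0],p[1],.30],rate=.2); st('lift')
env.goto([*b,.30],DOWN(YP)); st('over')
env.move_straight([*b,.17],rate=.15); st('above')
f=env.grab_frame('top');g=env.grab_frame('side')
cv2.imwrite('pics/c1.png',np.hstack([cv2.resize(f['image'][140:260,350:510],None,fx=2.5,fy=2.5),cv2.resize(g['image'][200:320,340:500],None,fx=2.5,fy=2.5)]))
E
```

```text
hit False
down 64.0 [0.3494 0.3265 0.0186] F [-0.2  0.2 -0.6] op 0.951 ff 0.0
grip 64.7 [0.3492 0.3261 0.0181] F [1.2 0.2 0. ] op 0.55 ff 24.9
lift 66.3 [0.3488 0.3256 0.2989] F [-0.8  0.5 -0.7] op 0.549 ff 24.9
over 68.6 [ 0.5745 -0.2734  0.3001] F [-0.3  0.8 -1.2] op 0.547 ff 24.9
above 69.6 [ 0.575  -0.2746  0.1712] F [ 0.1 -0.2 -0.7] op 0.55 ff 24.9
```

View pics/c1.png

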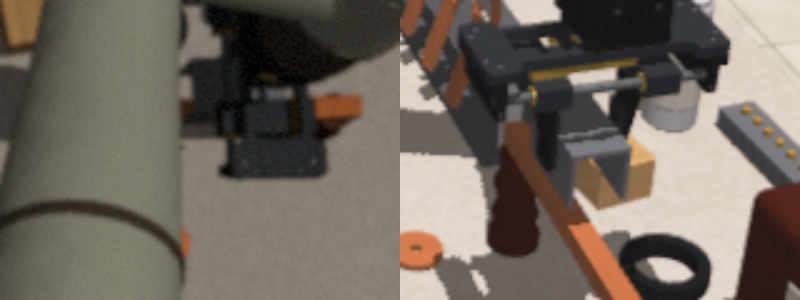

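The cover is held level and square over the bar, at side crop (600,150), so I'm lowering it.

```bash
python3 - <<'E'
from h import *
b=[BUS[0],BUS[1]]
hit=env.move_straight([*b,.0945],rate=.05,force_limit=6); st('low %s'%hit)
z=env.read_state()['position'][2]
if z<.1:
    env.gripper_to(.9); env.dwell(.4); env.move_straight([*b,.30],rate=.15); park2(); st('end')
f=env.grab_frame('top');g=env.grab_frame('side')
cv2.imwrite('pics/c2.png',np.hstack([cv2.resize(f['image'][130:280,110:510],None,fx=1,fy=1),cv2.resize(g['image'][120:370,240:480],(384,400))[:150]*0] if 0 else [cv2.resize(f['image'][130:280,110:510],(800,300))]))
cv2.imwrite('pics/c2.png',np.vstack([cv2.resize(f['image'][130:280,110:510],(720,270)),cv2.resize(g['image'][140:350,260:500],(720,630))[300:610]]))
E
```

```text
low False 71.3 [ 0.5744 -0.2745  0.0949] F [ 0.5  0.5 -1.5] op 0.551 ff 24.9
end 76.8 [0.2505 0.4198 0.3799] F [0.2 0.5 0.2] op 0.899 ff 0.0
```

View pics/c2.png

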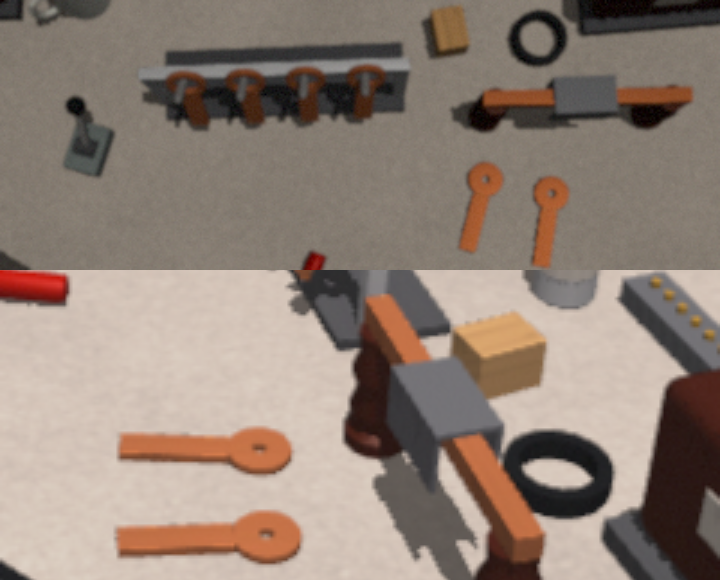

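The cover sits level over the bar at crop (585,97), the four links hang on their pegs, the lever is over, and the bystanders haven't moved. Handing in.

```bash
python3 -c "
from workcell import env
print(env.close_job())"
```

```text
the job is handed in; nothing more can be done
None
```

The job is handed in, but the system returned no verdict; the last pictures show the isolator OFF, all four large-eyed links each on its own peg, the one cover present level on the busbar, the small-eyed links, tape and block where they were, and the gripper clear of everything.

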